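# Light up the open coffee tin with the guest-room torch

## Robot

A 6-joint arm with a two-finger parallel gripper is mounted at the origin on the work surface. World frame = base frame: x ahead of the robot, y to its left, z up, the work surface at z = 0. Lengths are in m, angles in rad, forces in N, time in s.
With the tool pointing down it reaches from about 0.35 to 0.775 m from the base axis. Payload 7.3 kg.
Tool frame: the origin (TCP) lies at the very end of the fingers, on their centre line; the grasp point (between the pads) lies 19 mm behind it; z points along the fingers, y is the line along which they close (so a half turn about z gives the same grasp; the last joint's range is limited). The gripper opens to 92 mm and grips with 3 to 60 N. Pads are 19 mm wide; open, the fingers measure 130 mm over their backs; the gripper's body (75 mm by 190 mm) begins 47 mm behind the grasp point.
Start: joints at [1.161, 0.342, 1.524, -0, 1.275, -0.146], TCP at [0.137, 0.507, 0.227] pointing down, gripper open.
Joint ranges: [-2.53, 2.53], [-0.77, 2.02], [0.04, 2.7], [-1, 4.14], [0.28, 2.66], [-3.11, 3.11]. Speed limits (rad/s): [2.57, 2.57, 3.14, 3.14, 3.14, 3.14].

## Interface

Orientations are given as a rotation vector (axis times angle).
In Python, from rig import r gives the robot as it stands.
- The arm moves only by the tool play_rows, never from a script. Its argument "series" is text: rows parted by semicolons, each of 5 numbers parted by spaces: the closure, from -1 (fully open) to 1 (shut), then the shift along the tool's x, y, z in m, then the turn about the tool's z in degrees. In form: claw x y z yaw; .... A call has 1 to 20 rows; each row shifts and turns the commanded pose from where the row before left it, along the tool's axes as they then stand; what a row does not reach is not made up. A row lasts 1/8 s, in which the tool goes at most 62.5 mm and 10.7 degrees, less where a joint would pass 70% of its speed; a pose out of reach is approached as far as the arm can. A call is refused whole if a number of a shift passes 0.0625 or a number of a turn 10.7, either way. A call with a gripper value outside its range is refused whole. The fingers move at their own pace and stop on an object; "squeeze" is the grip in N (left out, the last holds). Time passes only in rows, so rows that do not move let the fingers close. It gives the time, the measured TCP pose, the force, the opening and the grip force at its end, in the units of the state.
- r.observe(): the state, without advancing time (a new reading comes with each control period).
- r.get_image(name): name is "scene" or "side" or "wrist"; returns the picture (384x512x3 uint8, red, green, blue); there is no depth.
- r.camera_params(name): a dict with "fx", "fy", "cx", "cy" (pixels), "extrinsics" (4x4, takes a point from camera to world coordinates). Camera axes: x right, y up, looking along -z (the intrinsics and any distortion apply to the point x, -y, -z); pixel columns grow to the right and rows downward; lengths in m; the calibration is good to about 2 mm. A picture is of the moment at which its call begins: read the wrist's pose just before it. camera_params takes no time and is no camera call; for the wrist camera it gives the pose at the moment of the call.
- r.close_job(): hands the job in; it is judged then, once.
The state is a dict: "time_s": time; "qpos": joint angles; "qvel": joint speeds; "joint_efforts": joint torques, N m; "tcp_pos": TCP position; "eef_rot": TCP orientation; "force": force on the tool from outside, world axes, zero at the start; "torque": the same for the moment, N m; "width": finger opening in m; "grip_force": force on a finger pad.
Only numpy, scipy, OpenCV 4.12 (cv2) and the standard library are available. Lean on these libraries where they do the work, as an engineer would, in place of code of your own. Each camera call takes 0.05 s, during which the arm holds its last target. There are 200 camera calls.

## Task

Draw the torch up out of its charging cup, turn it from upright to a slant of about 45 degrees and aim it, lens foremost, at the middle of the floor of whichever coffee tin stands open (the other has its lid on), with the lens about a hand's length (15 to 20 cm) from that spot. Finish with the gripper still holding the torch there, motionless in the air and touching nothing else; leave the lid on and do not shift the other things.

Things in the scene. Friction and masses are not known exactly. Their poses are not given: they have to be found in the camera images.
- torch: round dark metal torch, 165 mm long (all sizes in mm), about 0.18 kg, upright in the charging cup, lens down. Origin: centre of the lens face (lower end); +z from lens to tail, the beam goes along -z. Head 44 diameter up to z 42, tapering to a handle 30 diameter from z 58 to 160. Centre of mass at z 60 to 80. Grip the handle at z 120 to 150, so that the tail clears the gripper body
- holder: black round charging cup fixed to the dresser top, 68 outer diameter (84 at its foot), 50 inner diameter, rim 55 high, inner floor 8 high; the torch stands loosely in it, 3 clearance all round. Origin at the centre of its underside, z up. Place varies
- tin_1: shallow round aluminium coffee tin fixed to the dresser top, 120 outer diameter, 40 high, wall 3, floor 4 thick; open at the top or covered by the lid. Origin at the centre of its underside. Place varies
- tin_2: a second tin just like tin_1. The one without the lid is the open tin; a single small coffee capsule (37 diameter, 28 high, loose) stands in the middle of the open tin, whichever that is
- tin_1_floor (a point): centre of tin_1's inner floor, 4 above the dresser top: the spot to aim at if tin_1 is the open one
- tin_2_floor (a point): centre of tin_2's inner floor, 4 above the dresser top: the spot to aim at if tin_2 is the open one
- lid: loose aluminium lid, 124 diameter, with a 24 diameter knob in the middle; it lies on one of the two tins, centred on it, and shows which is closed. Origin at the centre of its underside, 35 above the dresser top while on a tin; the knob's top is 30 above the origin
- mug: white mug, 80 diameter, 90 high, bystander, origin under its centre
- sugar_bowl: white bowl, 100 diameter, 55 high, bystander, origin under its centre
- tumbler: upturned green glass, 72 diameter, 85 high, bystander, origin under its centre
- milk_bottle: small white bottle, 52 diameter, 120 high, bystander, origin under its centre
- spoon: steel teaspoon, 150 long, lying flat, bystander
Things that resemble listed ones, but are neither listed nor needed, are in the scene too. Several things have the shape of the torch; the one meant has the colours described above. Leave any brown look-alike of the tin_1 alone.

How it is judged:
On the way:
1. the torch has been drawn up until its lens is clear of the charging cup's rim (z of torch in the frame of holder above 0.06 m and contact force between torch and the fingers above 0.5 N), for 0.1 s.
At the end, for the whole second after the job is handed in: Fingers grip the still torch (<0.03 m/s), slanted 30-57 deg off vertical, lens down, >55 mm up and 90-280 mm along its axis from the open tin's floor; that axis meets the floor centre within 25 mm in each cross direction; torch touches nothing else listed; lid within 30 mm of the other tin (((horizontal distance between lid and tin_2 below 0.03 m and x of tin_1_floor in the frame of torch between -0.025 and 0.025 m and y of tin_1_floor in the frame of torch between -0.025 and 0.025 m and z of tin_1_floor in the frame of torch between -0.28 and -0.09 m) or (horizontal distance between lid and tin_1 below 0.03 m and x of tin_2_floor in the frame of torch between -0.025 and 0.025 m and y of tin_2_floor in the frame of torch between -0.025 and 0.025 m and z of tin_2_floor in the frame of torch between -0.28 and -0.09 m)) and angle between torch's own z axis and vertical between 0.52 and 1 rad and height (world z) of torch above 0.055 m and contact force between torch and the fingers above 0.5 N and linear speed of torch below 0.03 m/s and contact force between torch and holder below 0.2 N and contact force between torch and tin_1 below 0.2 N and contact force between torch and tin_2 below 0.2 N and contact force between torch and lid below 0.2 N and contact force between torch and mug below 0.2 N and contact force between torch and sugar_bowl below 0.2 N and contact force between torch and tumbler below 0.2 N and contact force between torch and milk_bottle below 0.2 N); the arm keeps its last pose, push and grip.
It fails at once if the lid is shifted by more than 20 mm (distance of lid from where it was at the start of the episode above 0.02 m).
It fails at once if a bystander is shifted by more than 30 mm (distance of any of mug, sugar_bowl, tumbler, milk_bottle, spoon from where it was at the start of the episode above 0.03 m).
It also fails if it takes over 35 s, if anything falls off the work surface, if the arm or the gripper's body presses on something with over 40 N, if the wrist force passes 120 N, or if a joint passes its speed limit or range.

## Working session

There is one attempt and no reset: what is moved stays moved. The work goes in short steps, Python scripts to look and compute and a tool call to move; the robot and the scene stay as the last step left them, time stands still between calls to the robot, and variables do not carry over. Pictures are saved under pics/ and viewed, at most 10 in all, crops included, and the job is handed in when it is done.

Besides the shell and the picture viewer there is one more tool, called after ">>>" by a JSON object that holds its "method" and its "body", one argument or row to a line. play_rows: Moves the arm, as the interface text tells. Its arguments: {"type":"object","properties":{"series":{"type":"string"},"squeeze":{"type":"number"}},"required":["series"]}

```bash
mkdir -p pics; cat >h.py <<'E'
import numpy as np,cv2
from rig import r
from scipy.spatial.transform import Rotation as R
def cam(n):
    p=r.camera_params(n);return p,np.array(p["extrinsics"])
def pix(n,u,v,z):
    p,E=cam(n);d=E[:3,:3]@np.array([(u-p["cx"])/p["fx"],-(v-p["cy"])/p["fy"],-1.]);o=E[:3,3]
    return o+d*(z-o[2])/d[2]
def proj(n,P):
    p,E=cam(n);c=E[:3,:3].T@(np.asarray(P,float)-E[:3,3]);return p["cx"]+p["fx"]*c[0]/-c[2],p["cy"]-p["fy"]*c[1]/-c[2]
def snap(n,f,box=None,s=1.5):
    im=r.get_image(n)[:,:,::-1]
    if box:im=im[box[1]:box[3],box[0]:box[2]]
    cv2.imwrite(f"pics/{f}.png",cv2.resize(im,None,fx=s,fy=s,interpolation=cv2.INTER_CUBIC))
E
python3 - <<'E'
from h import *
np.set_printoptions(precision=3,suppress=True)
for n in("scene","side","wrist"):
    p,E=cam(n);print(n,{k:v for k,v in p.items() if k!="extrinsics"});print(E)
    snap(n,n+"0")
print(r.observe())
E
```

```text
scene {'fx': 400.693653734922, 'fy': 400.693653734922, 'cx': 253.58995668763222, 'cy': 188.8068109417043}
[[ 0.534 -0.671  0.514  0.99 ]
 [ 0.845  0.42  -0.33  -0.168]
 [ 0.005  0.611  0.792  0.707]
 [ 0.     0.     0.     1.   ]]
side {'fx': 434.36811307049004, 'fy': 434.36811307049004, 'cx': 253.15793881963822, 'cy': 195.38923228189446}
[[-0.995  0.072 -0.061  0.519]
 [-0.095 -0.737  0.669  0.701]
 [ 0.003  0.672  0.741  0.749]
 [ 0.     0.     0.     1.   ]]
wrist {'fx': 340.80768004985345, 'fy': 340.80768004985345, 'cx': 262.51831786927255, 'cy': 188.48547517081508}
[[ 0.26  -0.936 -0.237  0.074]
 [ 0.965  0.252  0.065  0.524]
 [-0.001 -0.246  0.969  0.385]
 [ 0.     0.     0.     1.   ]]
{'time_s': 0.15, 'qpos': array([ 1.161,  0.343,  1.525, -0.   ,  1.275, -0.146]), 'qvel': array([ 0.001, -0.002, -0.005, -0.   , -0.   , -0.001]), 'joint_efforts': array([  0.002, -43.147, -24.435,   0.072,   0.054,  -0.   ]), 'tcp_pos': array([0.137, 0.507, 0.226]), 'eef_rot': array([-0.413, -3.114,  0.002]), 'force': array([0.496, 0.543, 0.758]), 'torque': array([-0.011, -0.001,  0.066]), 'grip_force': 0.0, 'width': 0.09203257610782535}
```

View pics/scene0.png

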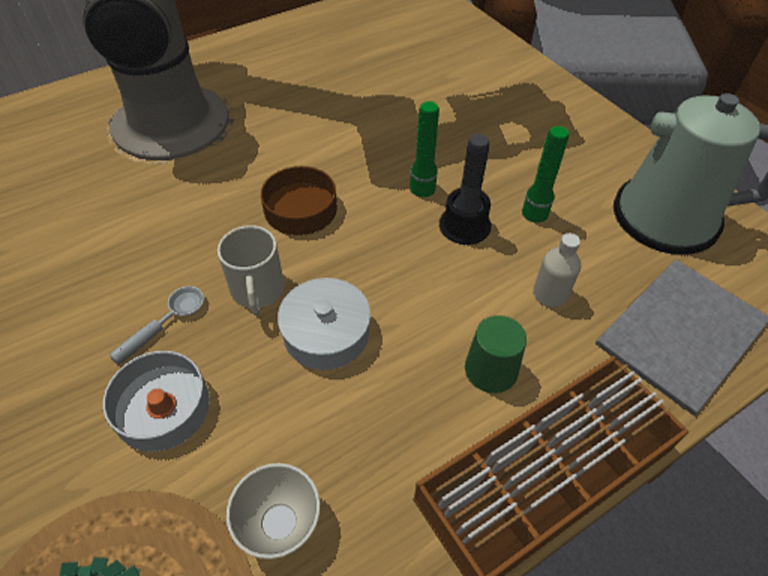

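View pics/side0.png

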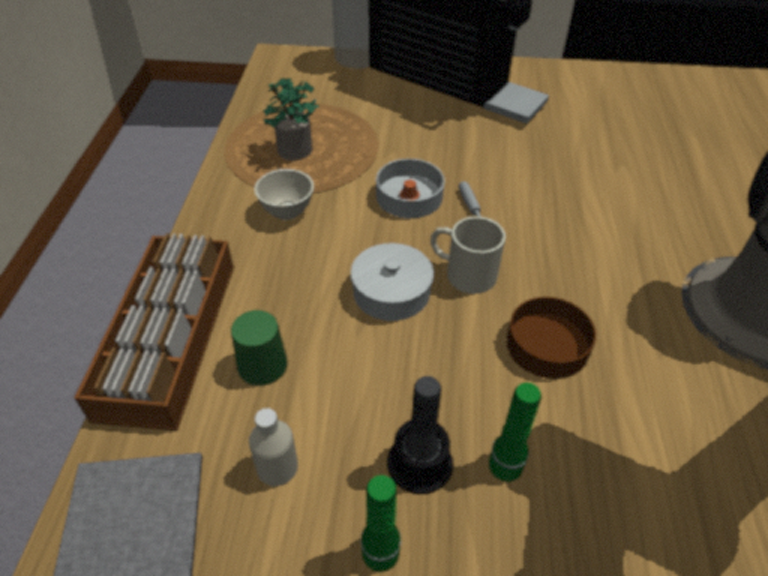

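Scene view (zoomed 1.5×): the dark torch stands in the black cup (tail 478,140; cup foot 466,226), with green look-alikes left and right of it. The open tin with the orange capsule is at (157,395), and the lidded tin is at (324,315). In the side view the torch tail is at (427,384), the open tin at (410,187) and the lid knob at (392,264).

```bash
python3 - <<'E'
from h import *
np.set_printoptions(precision=3,suppress=True)
L=[("tail",.173,(478,141),(427,384)),("cupfoot",0.0,(466,226),(420,464)),("rim",.055,(469,207),(421,438)),
("opentin rim",.04,(156,388),(410,184)),("capsule top",.032,(156,396),(410,184)),("knob",.065,(323,306),(392,264)),("lid edge c",.04,(324,317),(392,277)),
("green1 tail",.165,(428,106),(526,391)),("green1 base",.0,(423,187),(508,466)),("green2 tail",.165,(559,132),(381,486)),("green2 base",0,(537,212),(380,556)),
("mug top",.09,(249,250),(477,240)),("tumbler top",.085,(500,338),(257,330)),("bottle top",.12,(570,241),(266,418)),("bowl top",.055,(275,505),(285,188)),("brown",.04,(299,190),(552,328)),("spoon bowl",.01,(187,302),(478,215)),("spoon end",.01,(115,357),(464,186))]
for n,z,a,b in L:
    A=pix("scene",a[0]/1.5,a[1]/1.5,z)[:2];B=pix("side",b[0]/1.5,b[1]/1.5,z)[:2];print(n,z,A,B,np.linalg.norm(A-B).round(3),"r",np.hypot(*((A+B)/2)).round(3))
E
```

```text
tail 0.173 [0.505 0.3  ] [0.505 0.306] 0.006 r 0.589
cupfoot 0.0 [0.505 0.305] [0.503 0.308] 0.004 r 0.59
rim 0.055 [0.514 0.296] [0.505 0.303] 0.011 r 0.591
opentin rim 0.04 [ 0.547 -0.212] [ 0.55  -0.198] 0.014 r 0.586
capsule top 0.032 [ 0.553 -0.216] [ 0.55  -0.208] 0.009 r 0.591
knob 0.065 [0.565 0.015] [0.563 0.024] 0.009 r 0.564
lid edge c 0.04 [0.565 0.015] [0.562 0.027] 0.012 r 0.564
green1 tail 0.165 [0.396 0.293] [0.399 0.299] 0.006 r 0.495
green1 base 0.0 [0.395 0.298] [0.393 0.3  ] 0.003 r 0.495
green2 tail 0.165 [0.543 0.417] [0.543 0.421] 0.005 r 0.686
green2 base 0 [0.542 0.422] [0.543 0.426] 0.004 r 0.689
mug top 0.09 [ 0.447 -0.032] [ 0.441 -0.013] 0.019 r 0.444
tumbler top 0.085 [0.735 0.17 ] [0.728 0.182] 0.015 r 0.752
bottle top 0.12 [0.681 0.324] [0.679 0.332] 0.009 r 0.755
bowl top 0.055 [ 0.759 -0.151] [ 0.758 -0.148] 0.004 r 0.773
brown 0.04 [0.329 0.1  ] [0.331 0.103] 0.004 r 0.345
spoon bowl 0.01 [ 0.419 -0.13 ] [ 0.429 -0.163] 0.034 r 0.449
spoon end 0.01 [ 0.454 -0.245] [ 0.454 -0.24 ] 0.005 r 0.515
```

>>> {"method": "play_rows", "body": {
  "series": "-0.6 -0.0408 -0.0101 0 0;-0.6 -0.0408 -0.0101 0 0;-0.6 -0.0408 -0.0101 0 0;-0.6 -0.0408 -0.0101 0 0;-0.6 -0.0408 -0.0101 0 0;-0.6 -0.0408 -0.0101 0 0;-0.6 -0.0408 -0.0101 0 0;-0.6 -0.0408 -0.0101 0 0;-0.6 -0.0408 -0.0101 0 0;-0.6 -0.0408 -0.0101 0 0;-0.6 0 0 0 0;-0.6 0 0 0 0",
  "squeeze": 10
}}

```text
time_s: 1.65
tcp_pos: [0.5038, 0.303, 0.2263]
eef_rot: [-0.414, -3.113, 0.0]
force: [0.4, -0.2, -0.1]
width: 0.0737
grip_force: 0.0
```

```bash
python3 - <<'E'
from h import *
np.set_printoptions(precision=4,suppress=True)
o=r.observe();print(o["tcp_pos"],o["eef_rot"],o["width"],o["qpos"])
print("tail expected px", [np.array(proj("wrist",(x,y,.173)))*1.5 for x,y in((.505,.303),)], "green2",np.array(proj("wrist",(.543,.42,.165)))*1.5)
snap("wrist","w1")
E
```

```text
[0.5038 0.303  0.2263] [-0.4135 -3.1129  0.0004] 0.07373515683511864 [ 0.4109  0.4595  1.3425  0.0005  1.3409 -0.8958]
tail expected px [array([393.1745, 311.2587])] green2 [665.025  319.0058]
```

View pics/w1.png

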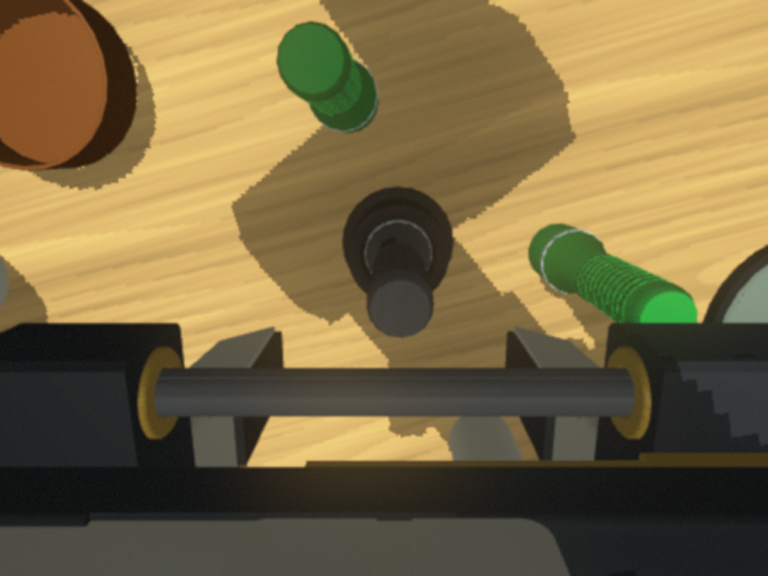

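The dark tail disc is centred near (400,305), about 3 mm from the predicted (393,311). The cup mouth shows behind it at (398,240), and the fingers are clear of both green look-alikes.

```bash
python3 - <<'E'
from h import *
o=r.observe();P=pix("wrist",400/1.5,305/1.5,.173);C=pix("wrist",398/1.5,243/1.5,.055)
Rm=R.from_rotvec(o["eef_rot"]).as_matrix()
print(P,C,Rm.T@(P-o["tcp_pos"]),Rm.round(4))
E
```

```text
[0.50283581 0.30692814 0.173     ] [0.4962115 0.3088345 0.055    ] [0.00155677 0.00325848 0.05353296] [[-9.655e-01  2.602e-01 -9.000e-04]
 [ 2.602e-01  9.656e-01  0.000e+00]
 [ 9.000e-04 -2.000e-04 -1.000e+00]]
```

>>> {"method": "play_rows", "body": {
  "series": "-0.6 0.001 0.003 0.02 0;-0.6 0 0 0.03 0;-0.6 0 0 0.03 0;-0.6 0 0 0.022 0;-0.6 0 0 0 0;1 0 0 0 0;1 0 0 0 0;1 0 0 0 0;1 0 0 0 0;1 0 0 0 0;1 0 0 0 0",
  "squeeze": 25
}}

```text
time_s: 3.08
tcp_pos: [0.5043, 0.306, 0.1249]
eef_rot: [0.413, 3.114, -0.0]
force: [-0.8, -1.1, 1.6]
width: 0.0295
grip_force: 25.0
```

>>> {"method": "play_rows", "body": {
  "series": "1 0 0 -0.016 0;1 0 0 -0.016 0;1 0 0 0 0;1 -0.012 0 -0.001 0;1 -0.0123 0 -0.001 0;1 -0.0107 0 0.0009 0;1 -0.0107 0 0.0009 0;1 0 0 0 0",
  "squeeze": 10
}}

```text
time_s: 4.08
tcp_pos: [0.5492, 0.2936, 0.1563]
eef_rot: [-0.415, -3.114, 0.0]
force: [0.6, -0.3, -2.2]
width: 0.0295
grip_force: 10.0
```

```bash
python3 - <<'E'
from h import *
snap("side","s1",(200,180,400,340),3.5)
print(r.observe()["force"],r.observe()["torque"])
E
```

```text
[-0.10339294 -0.3474327  -2.59552169] [-0.06832216  0.00895337 -0.01163464]
```

View pics/s1.png

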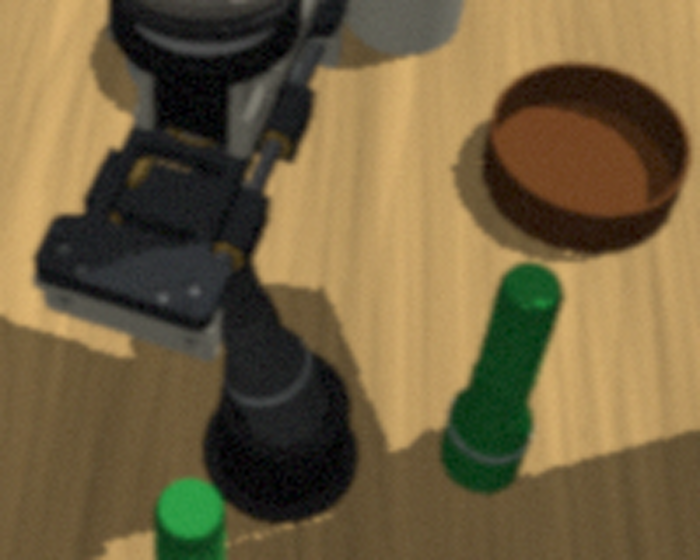

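The torch pivots in the fingers as planned: it leans about 20° toward the gripper, with its head still in the cup mouth near (280,400). I'll continue the arc.

>>> {"method": "play_rows", "body": {
  "series": "1 -0.0103 0 0.0027 0;1 -0.0104 0 0.0027 0;1 -0.0098 0 0.0045 0;1 -0.0097 0 0.0045 0;1 -0.0071 0 0.0047 0;1 -0.0072 0 0.0048 0;1 0 0 0 0",
  "squeeze": 10
}}

```text
time_s: 5.0
tcp_pos: [0.6013, 0.2798, 0.1324]
eef_rot: [-0.414, -3.114, 0.0]
force: [0.6, 1.0, -1.5]
width: 0.0294
grip_force: 10.0
```

>>> {"method": "play_rows", "body": {
  "series": "1 0 0 0 0;1 0 0 0 0;1 -0.005 0 -0.02 0;1 -0.005 0 -0.03 0;1 0 0 -0.03 0;1 0 0 -0.03 0;1 0 0 0 0",
  "squeeze": 60
}}

```text
time_s: 5.88
tcp_pos: [0.6117, 0.2779, 0.246]
eef_rot: [0.412, 3.109, 0.004]
force: [1.5, -0.2, -3.0]
width: 0.029
grip_force: 60.0
```

```bash
python3 - <<'E'
from h import *
snap("side","s2",(150,60,400,340),2)
print(r.observe()["force"],r.observe()["qpos"])
E
```

```text
[-0.21218731 -0.41322576 -1.94816079] [ 3.12399132e-01  6.12414520e-01  1.03512226e+00  9.59728056e-06
  1.49196386e+00 -9.94748389e-01]
```

View pics/s2.png

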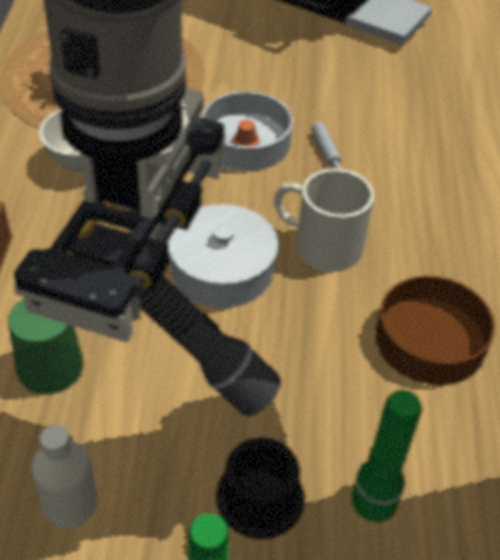

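The torch is now out of the cup and slanted about 45°, lens to the lower right at about (262,397), with the grip point near (150,285). I'll measure the slant from the silhouette and refine the tin position.

```bash
python3 - <<'E'
from h import *
o=r.observe();Rm=R.from_rotvec(o["eef_rot"]).as_matrix();t=o["tcp_pos"];g=t-0.019*Rm[:,2]
def ray(n,u,v):
    a=pix(n,u,v,0.);c=cam(n)[1][:3,3];d=a-c;s=((g-c)@Rm[:,1])/(d@Rm[:,1]);return Rm.T@(c+s*d-g)
for nm,(u,v) in dict(lens=(262,397),ring=(232,368),mid=(185,317)).items():
    p=ray("side",150+u/2,60+v/2);print(nm,p.round(4),np.degrees(np.arctan2(p[0],p[2])).round(1),np.hypot(p[0],p[2]).round(4))
a=r.get_image("scene")[:,:,::-1];b=r.get_image("side")[:,:,::-1]
A=a[220:310,50:160];B=b[95:155,235:310]
f=lambda x,s:cv2.resize(x,None,fx=s,fy=s,interpolation=cv2.INTER_CUBIC)
A=f(A,4);B=f(B,4.8);c=np.zeros((400,800,3),np.uint8);c[:A.shape[0],:A.shape[1]]=A;c[:B.shape[0],440:800]=B
cv2.imwrite("pics/tin.png",c)
E
```

```text
lens [0.1046 0.     0.0984] 46.8 0.1436
ring [0.0783 0.     0.0718] 47.5 0.1062
mid [0.0391 0.     0.0253] 57.1 0.0466
```

View pics/tin.png

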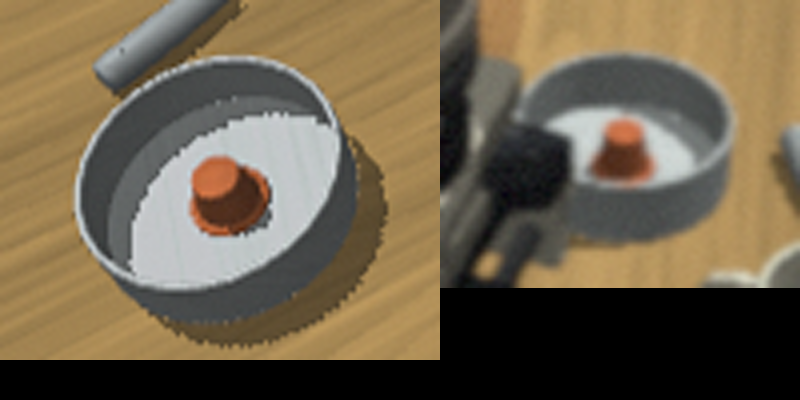

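The left crop (scene) gives the rim ellipse centre at about (211,174) and the capsule flange at (231,200). The right crop (side) gives the rim at about (627,119) and the flange at (623,163).

```bash
python3 - <<'E'
from h import *
S=lambda u,v,z:pix("scene",50+u/4,220+v/4,z)[:2].round(4)
D=lambda u,v,z:pix("side",235+(u-440)/4.8,95+v/4.8,z)[:2].round(4)
print(S(211,174,.04),S(231,200,.006),D(627,119,.04),D(623,163,.006))
c=np.mean([S(211,174,.04),S(231,200,.006),D(627,119,.04),D(623,163,.006)],0);print(c)
for n,f in(("scene",lambda p:((p[0]-50)*4,(p[1]-220)*4)),("side",lambda p:((p[0]-235)*4.8+440,(p[1]-95)*4.8))):
    P=np.array([f(proj(n,(c[0]+.06*np.cos(a),c[1]+.06*np.sin(a),.04))) for a in np.arange(0,6.28,.02)]);print(n,P.min(0),P.max(0))
E
```

```text
[ 0.5558 -0.2175] [ 0.552  -0.2166] [ 0.5488 -0.2102] [ 0.55   -0.2143]
[ 0.55165 -0.21465]
scene [78.35126283 52.21428182] [346.36514038 287.79356267]
side [512.63851029  47.71375609] [732.29186652 184.42584256]
```

>>> {"method": "play_rows", "body": {
  "series": "1 -0.001 -0.03 0 0;1 -0.001 -0.04 0 0;1 -0.001 -0.0467 0 0;1 -0.001 -0.0467 0 0;1 -0.001 -0.0467 0 0;1 -0.001 -0.0467 0 0;1 -0.001 -0.0467 0 0;1 -0.001 -0.0467 0 0;1 -0.001 -0.0467 0 0;1 -0.001 -0.0467 0 0;1 -0.001 -0.0467 0 0;1 -0.001 -0.0467 0 0;1 -0.001 -0.0467 0 0;1 -0.001 -0.0467 0 0;1 -0.001 -0.04 0 0;1 0 -0.03 0 0;1 0 0 0 0",
  "squeeze": 60
}}

```text
time_s: 8.15
tcp_pos: [0.4411, -0.4041, 0.2407]
eef_rot: [-0.417, -3.111, -0.003]
force: [-0.1, -0.1, -2.6]
width: 0.0287
grip_force: 60.0
```

>>> {"method": "play_rows", "body": {
  "series": "1 0 0 0 5;1 0 0 0 10;1 0 0 0 10;1 0 0 0 10;1 0 0 0 10;1 0 0 0 10;1 0 0 0 10;1 0 0 0 10;1 0 0 0 10;1 0 0 0 10;1 0 0 0 10;1 0 0 0 0;1 0 0 0 0"
}}

```text
time_s: 9.78
tcp_pos: [0.4425, -0.402, 0.2424]
eef_rot: [-2.718, -1.573, 0.0]
force: [0.4, -1.1, -3.1]
width: 0.0288
grip_force: 60.0
```

```bash
python3 - <<'E'
from h import *
o=r.observe();print(o["tcp_pos"],R.from_rotvec(o["eef_rot"]).as_matrix().round(4),o["qpos"],o["grip_force"])
a=r.get_image("scene")[:,:,::-1];b=r.get_image("side")[:,:,::-1]
cv2.imwrite("pics/fa.png",a);cv2.imwrite("pics/fb.png",b)
f=lambda x,s:cv2.resize(x,None,fx=s,fy=s,interpolation=cv2.INTER_CUBIC)
cv2.imwrite("pics/f.png",np.hstack([f(a[150:350,0:160],2.5),f(b[20:220,220:380],2.5)]))
E
```

```text
[ 0.44251218 -0.40199891  0.24242261] [[ 4.983e-01  8.670e-01 -7.000e-04]
 [ 8.670e-01 -4.983e-01  1.000e-03]
 [ 5.000e-04 -1.100e-03 -1.000e+00]] [-8.65674288e-01  4.67975738e-01  1.28408962e+00  1.31452657e-04
  1.39077033e+00 -3.44020102e-01] 59.99932173639536
```

View pics/f.png

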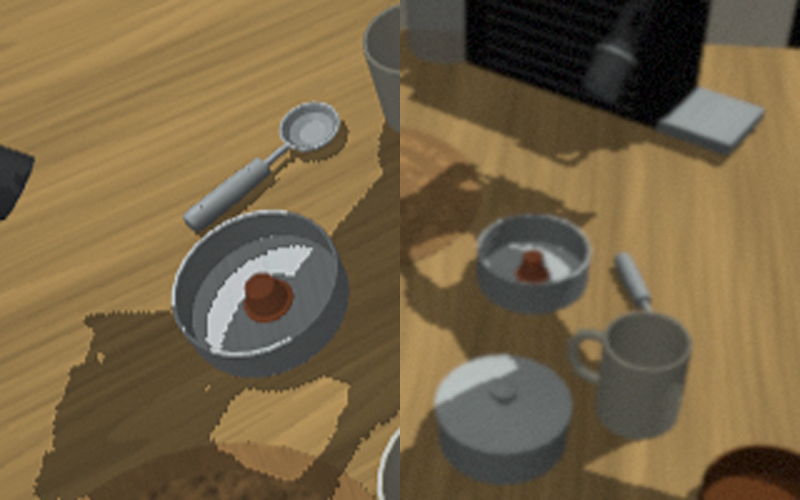

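At this yaw only the head tip shows: at the scene crop's left edge, around (15,180), and dark on dark in the side crop at (612,60). I'll use the approach from the mug side instead (beam heading −45°), where both cameras see the torch side-on.

>>> {"method": "play_rows", "body": {
  "series": "1 0 0 0 5;1 0 0 0 10;1 0 0 0 10;1 0 0 0 10;1 0 0 0 10;1 0 0 0 10;1 0 0 0 10;1 0 0 0 10;1 0 0 0 10;1 0 0 0 10;1 0 0 0 10;1 0 0 0 0"
}}

```text
time_s: 11.38
tcp_pos: [0.4424, -0.4025, 0.2428]
eef_rot: [-2.902, 1.201, 0.001]
force: [-0.1, -0.2, -1.8]
width: 0.0291
grip_force: 60.0
```

>>> {"method": "play_rows", "body": {
  "series": "1 -0.0302 -0.0231 0 0;1 -0.0302 -0.0231 0 0;1 -0.0302 -0.0231 0 0;1 -0.0302 -0.0231 0 0;1 -0.0302 -0.0231 0 0;1 -0.0302 -0.0231 0 0;1 -0.0302 -0.0231 0 0;1 -0.0302 -0.0231 0 0;1 -0.0302 -0.0231 0 0;1 0 0 0 0;1 0 0 0 0"
}}

```text
time_s: 12.75
tcp_pos: [0.3982, -0.0637, 0.2433]
eef_rot: [2.903, -1.201, 0.001]
force: [-0.7, 0.2, -1.2]
width: 0.0289
grip_force: 60.0
```

```bash
python3 - <<'E'
from h import *
o=r.observe();print(o["tcp_pos"],R.from_rotvec(o["eef_rot"]).as_matrix().round(4),o["qpos"],o["grip_force"])
a=r.get_image("scene")[:,:,::-1];b=r.get_image("side")[:,:,::-1]
f=lambda x,s:cv2.resize(x,None,fx=s,fy=s,interpolation=cv2.INTER_CUBIC)
cv2.imwrite("pics/g.png",np.hstack([f(a[130:300,40:170],3),f(b[60:230,220:350],3)]))
E
```

```text
[ 0.39822346 -0.0636605   0.24325125] [[ 7.079e-01 -7.063e-01  8.000e-04]
 [-7.063e-01 -7.079e-01 -5.000e-04]
 [ 9.000e-04 -3.000e-04 -1.000e+00]] [-3.49002214e-01  1.00491766e-01  1.79512685e+00 -1.52848454e-04
  1.24505416e+00  2.00613988e+00] 59.99935783445835
```

View pics/g.png

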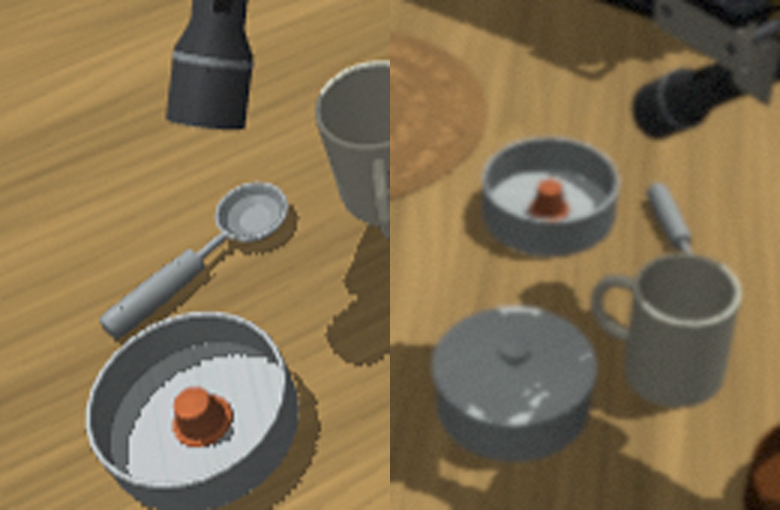

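The scene crop shows the torch side-on: lens edge from (167,120) to (245,129), ring from (174,58) to (251,64). In the side crop the lens centre is about (651,110) and the ring centre about (677,101).

```bash
python3 - <<'E'
from h import *
from scipy.optimize import least_squares as LS
np.set_printoptions(precision=4,suppress=True)
o=r.observe();Rm=R.from_rotvec(o["eef_rot"]).as_matrix();t=o["tcp_pos"];g=t-.019*Rm[:,2]
obs=[("scene",(40+206/3,130+124.5/3),0),("scene",(40+212.5/3,130+61/3),1),("side",(220+261/3,60+110/3),0),("side",(220+287/3,60+101/3),1)]
def model(q):
    th,ps=q[3],q[4];a=Rm@np.array([np.sin(th)*np.cos(ps),np.sin(ps),np.cos(th)*np.cos(ps)]) # beam dir
    L=g+Rm@q[:3]*1.;return L,a
def res(q):
    L,a=model(q);e=[]
    for n,u,k in obs:e+=list(np.array(proj(n,L-k*q[5]*a))-u)
    # priors: axis passes the grasp point in y, yaw 0, distance 136 mm, perpendicular offset small
    p=q[:3];d=Rm.T@a
    return e+[ (p[1])/.002,q[4]/.02,(p@d-.136)/.003,(p[0]*d[2]-p[2]*d[0])/.004,(q[5]-.033)/.01]
s=LS(res,[.096,0,.096,.78,0,.033]);q=s.x;L,a=model(q)
print("q",q,"deg",np.degrees(q[3]),"res",s.fun)
T=np.array([.552,-.215,.004]);print("lens",L,"beam",a)
k=(T[2]-L[2])/a[2];print("hits",L+k*a,"dist",k)
d=.175;new=T-d*a;print("shift world",new-L,"tool",Rm.T@(new-L),"new tcp",t+new-L)
E
```

```text
q [ 0.1049 -0.0006  0.0928  0.8442 -0.0001  0.035 ] deg 48.36988175022452 res [ 0.2966 -0.4284  0.9388  0.9625  0.5877 -0.5787  1.2502 -1.0431 -0.2988
 -0.0056  1.3571  0.0682  0.1987]
lens [ 0.4727 -0.138   0.1692] beam [ 0.528  -0.5293 -0.6641]
hits [ 0.6041 -0.2697  0.004 ] dist 0.248841051220222
shift world [-0.0131  0.0156 -0.049 ] tool [-0.0203 -0.0018  0.049 ] new tcp [ 0.3851 -0.0485  0.194 ]
```

>>> {"method": "play_rows", "body": {
  "series": "1 -0.005 -0.0005 0.012 0;1 -0.005 -0.0005 0.012 0;1 -0.005 -0.0005 0.0125 0;1 -0.0053 -0.0003 0.0125 0;1 0 0 0 0;1 0 0 0 0;1 0 0 0 0"
}}

```text
time_s: 13.72
tcp_pos: [0.3854, -0.0479, 0.1944]
eef_rot: [-2.901, 1.205, -0.002]
force: [0.7, -0.1, -2.2]
width: 0.0288
grip_force: 60.0
```

```bash
python3 - <<'E'
from h import *
o=r.observe();print(o["tcp_pos"],o["grip_force"],o["time_s"])
a=r.get_image("scene")[:,:,::-1];b=r.get_image("side")[:,:,::-1]
f=lambda x,s:cv2.resize(x,None,fx=s,fy=s,interpolation=cv2.INTER_CUBIC)
Rm=R.from_rotvec(o["eef_rot"]).as_matrix();L=o["tcp_pos"]-.019*Rm[:,2]+Rm@np.array([.1049,-.0006,.0928])
for n,u0,v0,k in(("scene",40,130,0),("side",220,60,390)):
    h=lambda P:[round((proj(n,P)[0]-u0)*3+k),round((proj(n,P)[1]-v0)*3)]
    print(n,"lens",h(L),"tin floor",h([.552,-.215,.004]))
cv2.imwrite("pics/k.png",np.hstack([f(a[130:300,40:170],3),f(b[60:230,220:350],3)]))
E
```

```text
[ 0.38537778 -0.0479199   0.19443257] 59.9991861730814 13.725
scene lens [246, 150] tin floor [207, 420]
side lens [663, 174] tin floor [547, 208]
```

View pics/k.png

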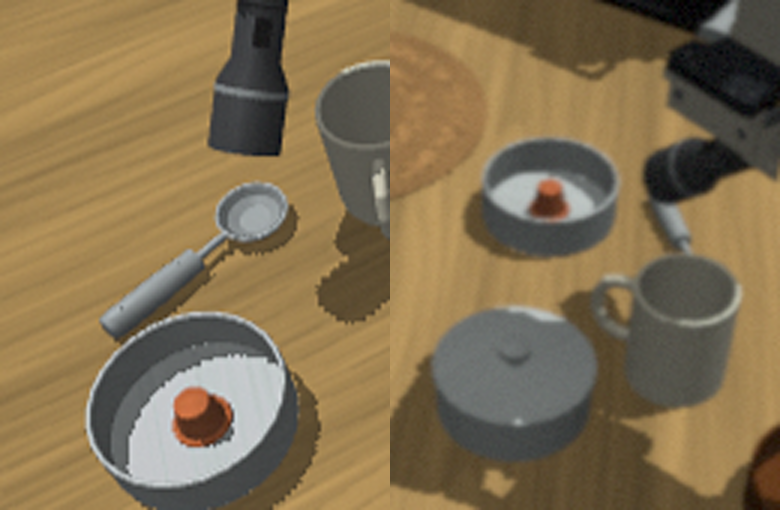

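The lens centres at (246,152) in the scene crop and (660,176) in the side crop match the predictions to a few px, and the torch is clear of the mug and tin. I'll check the axis line numerically before handing in.

```bash
python3 - <<'E'
from h import *
im=cv2.imread("pics/k.png")
g=im.max(2)
def fit(R0,rows,lo,hi,th):
    P=[]
    for y in rows:
        x=np.where(g[y,lo:hi]<th)[0]+lo
        if len(x)>20:P.append((y,x.min(),x.max()))
    P=np.array(P);return P
P=fit(g,range(3,146,6),200,305,100);print(P.T)
sel=(P[:,0]<40)|(P[:,0]>95)
m=(P[:,1]+P[:,2])/2;k=np.polyfit(P[:,0],m,1);print("axis x at y=420:",np.polyval(k,420),"resid",np.round(m-np.polyval(k,P[:,0]),1))
E
```

```text
[[  3   9  15  21  27  33  39  45  51  57  63  69  75  81  87  93  99 105
  111 117 123 129 135 141]
 [237 237 236 235 235 234 234 232 232 231 227 223 219 216 233 214 214 213
  213 211 211 210 210 208]
 [287 287 285 285 284 284 282 282 281 281 280 282 284 285 287 288 287 286
  285 284 284 282 282 281]]
axis x at y=420: 210.45173913043482 resid [-0.3  0.4 -0.3 -0.1  0.2  0.4  0.1 -0.1  0.1  0.4 -1.4 -1.6 -1.9 -2.1
  8.1 -0.1  0.1 -0.1  0.1 -0.7  0.1 -0.7  0.1 -0.7]
```

```bash
python3 -c "
from rig import r
o=r.observe();print(o['qvel'].round(4),o['grip_force']);print(r.close_job())"
```

```text
[-0.0001  0.0002  0.0033  0.0008 -0.0001  0.0008] 59.99935258179903
the job is handed in; nothing more can be done
None
```

I handed the job in with the gripper holding the torch still at about 48° off vertical, lens about 17.5 cm from the open tin's floor centre by my measurements and clear of everything in the last pictures; no verdict came back.

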